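Close and lock a pantry canister by its sunken push-and-turn knob

TASK

Close the biscuit canister: set the loose lid squarely on it, fully home, then push the small knob sunk in the lid down against its spring and turn it clockwise, feeling for the catch, where the knob springs back up by itself and the lid is locked; stop there and let go. Work gently: about 11 N on the knob is enough, and lid and canister must never be pressed together with 30 N. Keep the canister standing about where it is and leave the other pantry things alone.

Things in the scene. Friction and masses are not known exactly. Their poses are not given: they have to be found in the camera images.
- canister: Clear square canister holding biscuits, loose on the counter, 124 x 124 mm, 0.6 to 1.1 kg. Origin: centre of its underside, z up, x and y square to its sides. The biscuits stay below 85 mm height.
- mouth (a point): Centre of the canister's open mouth, level with its rim, 130 mm above the canister's origin; axes as the canister's. Mouth 111 x 111 mm within a 10 mm high rim bead; below the bead the inside is 120 mm wide.
- lid: White square lid, 0.25 to 0.43 kg, 42 mm high, lying right way up. Origin: centre of its underside, z up, x, y square to its sides. Its dark plug, 106 x 106 x 20 mm with a rounded (5 mm) foot, enters the mouth in any of the four square positions with 2.5 mm play each side; its white cap, 124 x 124 mm, then rests on the rim (lid origin 110 mm above the canister's). It is carried by its knob's bar.
- well (a point): Centre of the mouth of the round well in the lid's top, 42 mm above the lid's origin; axes as the lid's. The well is 72 mm wide, its floor 39 mm below this point; the knob stands in its middle, its bar's top 6.5 mm and its skirt's top 22.5 mm below this point. Grey ledges stand out from the well wall to 23 mm from the axis, 30 to 34 mm below this point.
- knob (a joint): Turn of the knob, rad, clockwise seen from above: 0 = unlocked, as at the start (bar along the lid's x, to the red dots). Ledges block it beyond 0.05 unless pushed in 4 mm; under them it cannot rise. The catch notch, 0.09 wide, lies between 0.86 and 1.48 (green dots), differs from lid to lid, hard to see: there the spring lifts the knob. Beyond it, ledges again; end stop 1.6.
- knob_grip (a point): Top centre of the knob's black bar, on the knob's axis, 35.5 mm above the lid's origin with the knob up, 30 mm with it pushed in to its hard stop; x axis along the bar. Bar 36 mm long, 10 wide, 16 high, on a 42 mm round skirt; 31 mm beside it to the well wall on each side for a finger. Spring: 4 N as the knob starts down, 9 N under the ledges (3 to 4 mm down), 12 N at the stop (5.5 mm).
- jar: Bystander: green glass jar, 72 mm wide, 115 mm high. Origin: centre of its underside.
- tin: Bystander: tin with a red label, 68 mm wide, 95 mm high. Origin: centre of its underside.
- ramekin: Bystander: low white bowl, 92 mm wide, 30 mm high. Origin: centre of its underside.
There are look-alikes about, which are no part of the job. Leave any pink or yellow look-alike of the lid alone. Leave any purple look-alike of the canister alone.

How it is judged:
By the outcome, as a careful person would: the job done as asked, in the order asked, and still so for the second after the job is handed in, with the robot touching nothing.
It also fails if it takes over 72 s, if anything falls off the work surface, if the arm or the gripper's body presses on something with over 40 N, if the wrist force passes 120 N, or if a joint passes its speed limit or range.

ROBOT

A 6-joint arm with a two-finger parallel gripper is mounted at the origin on the work surface. World frame = base frame: x ahead of the robot, y to its left, z up, the work surface at z = 0. Lengths are in m, angles in degrees, forces in N, time in s.
With the tool pointing down it reaches from about 0.375 to 0.9 m from the base axis. Payload 3.1 kg.
Tool frame: the origin (TCP) lies midway between the tips of the shut fingers; the grasp point (between the pads) lies 19 mm behind it (robot.grasp_offset is the z of the grasp point in the tool frame, in m); z points along the fingers, y is the line along which they close (so a half turn about z gives the same grasp; the last joint's range is limited). The gripper opens to 87 mm and grips with 3 to 60 N. Pads are 19 mm wide; open, the fingers measure 117 mm over their backs; the gripper's body (75 mm by 190 mm) begins 51 mm behind the grasp point.
Start: joints at [-83.222, 30.224, 82.088, -0, 67.689, -10.227], TCP at [0.183, -0.598, 0.223] pointing down, gripper open.
Joint ranges: [-176.69, 176.69], [-43.24, 126.21], [12.49, 139.97], [-82, 262], [0, 151.66], [-163.58, 163.58]. Speed limits (degrees/s): [159.86, 159.86, 180, 180, 180, 180].

INTERFACE

Orientations are given as a 3x3 rotation matrix whose columns are the frame's x, y, z axes.
In Python, from bench import robot gives the robot as it stands. The module is installed in compiled form; this text tells all that it offers.
- The arm moves only by the shell command python3 -m jog 'ROWS'. ROWS is JSON, one flat list of numbers, 7 for each row, row after row: the shift along the tool's x, y, z in cm, then the turn, a rotation vector about the tool's x, y, z in rad, then the opening, from -1 (shut) to 1 (fully open). In form: [tx, ty, tz, rx, ry, rz, gripper, tx, ty, tz, rx, ry, rz, gripper, ...]. A call has 1 to 10 rows; each row is the pose to reach, as a shift and turn from the pose commanded when the call began, along the tool's axes at that moment; what a row does not reach only later rows make up. A row lasts 1/12 s, in which the tool goes at most 41.7 mm and 7.16 degrees, less where a joint would pass 70% of its speed; a pose out of reach is approached as far as the arm can. A call with a gripper value outside its range is refused whole. The fingers move at their own pace and stop on an object; the grip force is fixed at half the most. Time passes only in rows, so rows that repeat a pose let the fingers close. It gives the time, the measured TCP pose, the force, the opening and the grip force at its end, in the units of the state.
- robot.observe(): the state, without advancing time (a new reading comes with each control period).
- robot.grab_frame(name): name is "scene" or "side" or "wrist"; returns (picture, depth): 420x560x3 uint8, red, green, blue; 420x560 float32, m along the optical axis (not along the pixel's ray), 0 where there is no reading.
- robot.get_calibration(name): a dict with "fx", "fy", "cx", "cy" (pixels), "eye" and "orientation" of the camera in the world; the wrist camera has in their place "hand_eye" (4x4, takes a point from camera to tool coordinates, whose origin is the TCP and whose axes are the flange's). Camera axes: x right, y down, z forward; pixel columns grow to the right and rows downward; lengths in m; the calibration is good to about 2 mm. A picture is of the moment at which its call begins: read the wrist's pose just before it. get_calibration takes no time and is no camera call.
- robot.finish_job(): hands the job in; it is judged then, once.
The state is a dict: "t": time; "q": joint angles; "qvel": joint speeds; "effort": joint torques, N m; "tcp_pos": TCP position; "eef_rot": TCP orientation; "ft_force": force on the tool from outside, world axes, zero at the start; "torque": the same for the moment, N m; "width": finger opening in m; "finger_force": force on a finger pad.
Only numpy, scipy, OpenCV 4.12 (cv2) and the standard library are available. Lean on these libraries where they do the work, as an engineer would, in place of code of your own. Each camera call takes 0.05 s, during which the arm holds its last target. There are 200 camera calls.

## Working session

There is one attempt and no reset: what is moved stays moved. The work goes in short steps, Python scripts to look and compute and a shell command to move; the robot and the scene stay as the last step left them, time stands still between calls to the robot, and variables do not carry over. Pictures are saved under pics/ and viewed, at most 10 in all, crops included, and the job is handed in when it is done.

```bash
mkdir -p pics
cat > h.py <<'E'
import numpy as np, cv2
from bench import robot
def save(n,p): cv2.imwrite('pics/'+p+'.png',p_bgr(n))
def grab(n,p=None):
    s=robot.observe(); im,d=robot.grab_frame(n)
    if p: cv2.imwrite('pics/'+p+'.png',cv2.cvtColor(im,cv2.COLOR_RGB2BGR))
    c=robot.get_calibration(n)
    if 'eye' in c: R=np.array(c['orientation']);e=np.array(c['eye'])
    else:
        H=np.array(c['hand_eye']);Rt=np.array(s['eef_rot']);R=Rt@H[:3,:3];e=np.array(s['tcp_pos'])+Rt@H[:3,3]
    return im,d,c,R,e
def onplane(uv,z,c,R,e):
    uv=np.atleast_2d(uv).astype(float)
    r=np.c_[(uv[:,0]-c['cx'])/c['fx'],(uv[:,1]-c['cy'])/c['fy'],np.ones(len(uv))]@R.T
    return e+r*((z-e[2])/r[:,2])[:,None]
def cloud(d,c,R,e):
    v,u=np.mgrid[:d.shape[0],:d.shape[1]]
    p=np.stack([(u-c['cx'])/c['fx']*d,(v-c['cy'])/c['fy']*d,d],-1)@R.T+e
    p[d==0]=np.nan
    return p
E
python3 - <<'E'
from h import *
for n in ('scene','side','wrist'):
    im,d,c,R,e=grab(n,n+'0'); print(n,e.round(3),R.round(2).tolist(),c['fx'])
    np.savez('pics/'+n+'0.npz',im=im,d=d,R=R,e=e)
print(robot.get_calibration('wrist')['hand_eye'],robot.observe())
a=cv2.imread('pics/scene0.png');b=cv2.imread('pics/side0.png')
E
```

```text
scene [1.364 0.123 0.666] [[-0.13, 0.57, -0.81], [0.99, 0.05, -0.12], [-0.02, -0.82, -0.57]] 412.26123245838295
side [ 0.372 -0.734  0.751] [[0.98, -0.11, 0.16], [-0.2, -0.62, 0.76], [0.02, -0.77, -0.63]] 453.83033503581635
wrist [ 0.254 -0.576  0.382] [[0.29, -0.92, -0.26], [-0.96, -0.28, -0.08], [-0.0, 0.27, -0.96]] 296.83107477980957
[[-1.58293263e-03 -9.62910421e-01 -2.69816634e-01  7.39136938e-02]
 [ 9.99998638e-01 -1.39794765e-03 -8.77752087e-04  5.20328253e-04]
 [ 4.68007102e-04 -2.69817655e-01  9.62911322e-01 -1.60776784e-01]
 [ 0.00000000e+00  0.00000000e+00  0.00000000e+00  1.00000000e+00]] {'t': 0.15, 'q': array([-8.32213657e+01,  3.02663421e+01,  8.21400176e+01,  7.96773409e-04,
        6.76893255e+01, -1.02279210e+01]), 'qvel': array([ 0.0658148 , -0.21802015, -0.14501565,  0.00251706, -0.09267872,
        0.02929826]), 'effort': array([ 1.30862725e-03, -4.40428698e+01, -1.76843923e+01,  6.33171620e-02,
        5.52560762e-02, -9.74730074e-05]), 'tcp_pos': array([ 0.1827585 , -0.59709237,  0.22179786]), 'eef_rot': array([[ 9.56272875e-01,  2.92475905e-01, -1.84343382e-04],
       [ 2.92475800e-01, -9.56271484e-01,  1.65986540e-03],
       [ 3.09188318e-04, -1.64120024e-03, -9.99998605e-01]]), 'ft_force': array([ 0.44839682, -0.2545468 , -0.52334904]), 'torque': array([ 0.01690703, -0.07060458, -0.00201878]), 'finger_force': 0.0, 'width': 0.08734532081045203}
```

View pics/scene0.png

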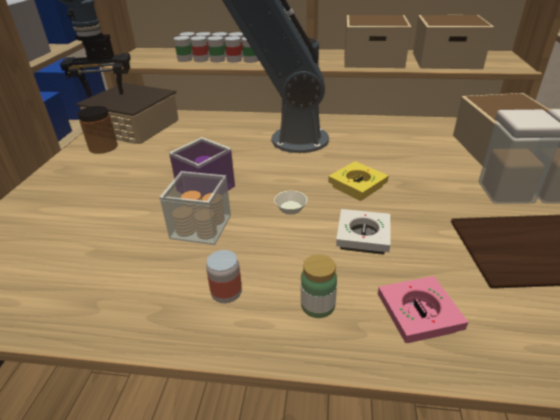

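View pics/side0.png

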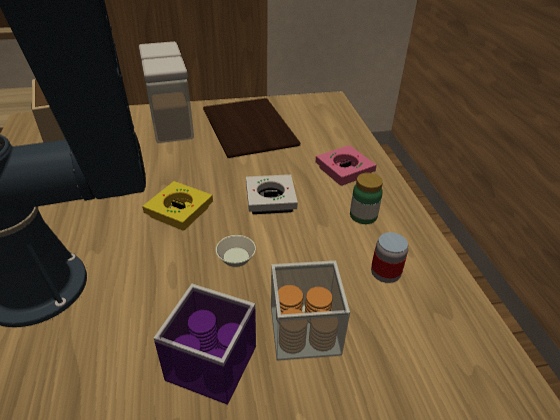

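The scene view shows the white lid at about (365,230) and the clear canister at (197,207), with the purple look-alike behind it. In the side view the lid is at (271,192) and the canister rim at about (308,290).

Run:
```python
from h import *
seed={'scene':((365,216),(197,182)),'side':((271,178),(308,267))}
for n in ('scene','side'):
    im,d,c,R,e=grab(n); p=cloud(d,c,R,e)
    hsv=cv2.cvtColor(im,cv2.COLOR_RGB2HSV)
    lp=onplane(seed[n][0],.042,c,R,e)[0]; cp=onplane(seed[n][1],.13,c,R,e)[0]; print(n,'seed',lp.round(3),cp.round(3))
    near=lambda q,r:(np.hypot(p[...,0]-q[0],p[...,1]-q[1])<r)
    for nm,q,z,m in (('lid',lp,.042,(hsv[...,1]<60)&(hsv[...,2]>90)),('can',cp,.13,np.ones(d.shape,bool))):
        k=near(q,.14)&(abs(p[...,2]-z)<.006)&m
        nl,lab=cv2.connectedComponents(k.astype(np.uint8))
        for i in range(1,nl):
            kk=lab==i
            if kk.sum()<60: continue
            v,u=np.nonzero(kk); w=onplane(np.c_[u,v],z,c,R,e)[:,:2]
            r=cv2.minAreaRect((w*1000).astype(np.float32)); print(nm,kk.sum(),r,'z',np.median(p[kk][:,2]).round(4))
```

```text
scene seed [0.509 0.21  0.042] [ 0.525 -0.211  0.13 ]
lid 1321 ((553.4945678710938, 204.11399841308594), (122.28175354003906, 134.63119506835938), 85.2794189453125) z 0.0425
can 112 ((421.3568420410156, -236.99143981933594), (51.3138313293457, 90.345458984375), 12.821136474609375) z 0.1292
can 544 ((546.1679077148438, -213.4462432861328), (128.6302947998047, 133.81394958496094), 84.66610717773438) z 0.1294
side seed [0.561 0.259 0.042] [ 0.553 -0.162  0.13 ]
lid 975 ((549.7162475585938, 210.60292053222656), (126.39299774169922, 124.06114959716797), 85.27616119384766) z 0.0444
can 1131 ((541.37255859375, -212.8744354248047), (132.07281494140625, 125.0438232421875), 84.48646545410156) z 0.131
```

Run:
```python
import cv2,numpy as np
a=cv2.imread('pics/scene0.png')[150:270,150:410]; a=cv2.resize(a,None,fx=3,fy=3,interpolation=cv2.INTER_CUBIC); cv2.imwrite('pics/c1.png',a)
```

```text
(no output)
```

View pics/c1.png

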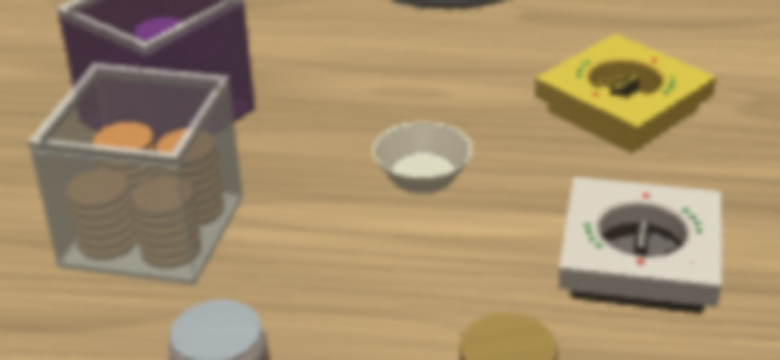

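The crop shows the white lid's red dots at its front and back edges, so its bar lies along about world x. The lid is near (0.550, 0.208) and the canister near (0.543, -0.213), both turned about -5°. Next I go above the lid with a half-turned hand, which leaves wrist range for the knob.

```bash
cat >> h.py <<'E'
from scipy.spatial.transform import Rotation as Ro
def go(pos,yaw):  # tool-axis shift in cm and rotvec, to pos with x axis at yaw (deg), z down
    s=robot.observe();R=np.array(s['eef_rot']);a=np.radians(yaw)
    T=np.array([[np.cos(a),np.sin(a),0],[np.sin(a),-np.cos(a),0],[0,0,-1]])
    print('t',s['t'],'tcp',s['tcp_pos'].round(4),'yaw',np.degrees(np.arctan2(R[1,0],R[0,0])).round(2),'q',s['q'].round(1),'F',s['ft_force'].round(1),'w',s['width'])
    print('cm',(R.T@(np.array(pos)-s['tcp_pos'])*100).round(2),'rv',Ro.from_matrix(R.T@T).as_rotvec().round(3))
E
python3 -m jog '[58.6,-66.2,-3,0,0,-2.763,1,58.6,-66.2,-3,0,0,-2.763,1,58.6,-66.2,-3,0,0,-2.763,1,58.6,-66.2,-3,0,0,-2.763,1,58.6,-66.2,-3,0,0,-2.763,1,58.6,-66.2,-3,0,0,-2.763,1,58.6,-66.2,-3,0,0,-2.763,1,58.6,-66.2,-3,0,0,-2.763,1,58.6,-66.2,-3,0,0,-2.763,1,58.6,-66.2,-3,0,0,-2.763,1]'
python3 -c "
from h import *
go((.55,.208,.25),175.3)"
```

```text
t: 1.08
tcp_pos: [0.3559, -0.2169, 0.2369]
eef_rot: [[0.019, 1.0, 0.0], [1.0, -0.019, -0.0], [-0.0, 0.0, -1.0]]
ft_force: [1.0, -0.1, -1.1]
width: 0.0872
finger_force: 0.0
t 1.0833 tcp [ 0.3559 -0.2169  0.2369] yaw 88.93 q [-46.8  12.8 109.3   0.   57.8 -45.7] F [ 1.  -0.1 -1.1] w 0.08717789615164495
cm [42.85 18.61 -1.31] rv [ 0.000e+00  1.000e-03 -1.507e+00]
```

```bash
python3 -m jog '[42.8,18.6,-1.3,0,0,-1.507,1,42.8,18.6,-1.3,0,0,-1.507,1,42.8,18.6,-1.3,0,0,-1.507,1,42.8,18.6,-1.3,0,0,-1.507,1,42.8,18.6,-1.3,0,0,-1.507,1,42.8,18.6,-1.3,0,0,-1.507,1,42.8,18.6,-1.3,0,0,-1.507,1,42.8,18.6,-1.3,0,0,-1.507,1,42.8,18.6,-1.3,0,0,-1.507,1,42.8,18.6,-1.3,0,0,-1.507,1]' >/dev/null
python3 -c "
from h import *
go((.55,.208,.25),175.3)"
```

```text
t 1.9167 tcp [0.5311 0.1614 0.2484] yaw 160.63 q [  5.4  23.1  90.5  -0.   66.4 -65.3] F [ 1.1 -0.2 -0.9] w 0.08703401364254022
cm [-0.24  5.03 -0.16] rv [-0.     0.    -0.256]
```

```bash
python3 -m jog '[-0.2,4.7,-0.2,0,0,-0.256,1,-0.2,4.7,-0.2,0,0,-0.256,1,-0.2,4.7,-0.2,0,0,-0.256,1,-0.2,4.7,-0.2,0,0,-0.256,1,-0.2,4.7,-0.2,0,0,-0.256,1,-0.2,4.7,-0.2,0,0,-0.256,1]' >/dev/null
python3 - <<'E'
from h import *
go((.55,.208,.25),175.3)
im,d,c,R,e=grab('wrist','w1'); p=cloud(d,c,R,e); hsv=cv2.cvtColor(im,cv2.COLOR_RGB2HSV)
k=(abs(p[...,2]-.042)<.006)&(hsv[...,1]<60)&(hsv[...,2]>90)&(np.hypot(p[...,0]-.55,p[...,1]-.208)<.11)
v,u=np.nonzero(k); w=onplane(np.c_[u,v],.042,c,R,e)[:,:2]
print(cv2.minAreaRect((w*1000).astype(np.float32)),np.median(p[k][:,2]))
# knob bar: points at bar height inside well
b=(abs(p[...,2]-.0355)<.005)&(np.hypot(p[...,0]-.55,p[...,1]-.208)<.028)
v,u=np.nonzero(b); w=onplane(np.c_[u,v],.0355,c,R,e)[:,:2]
print(b.sum(),cv2.minAreaRect((w*1000).astype(np.float32)), hsv[b].mean(0))
E
```

```text
t 2.4167 tcp [0.5479 0.2013 0.2502] yaw 174.71 q [  9.2  25.3  86.3  -0.   68.5 -75.5] F [-0.2  0.3 -0.1] w 0.0869977873232171
cm [-0.15  0.68  0.02] rv [-0.001 -0.001 -0.01 ]
((548.3768920898438, 207.1932830810547), (123.45645141601562, 123.60195922851562), 85.2560043334961) 0.04052037246848131
199 ((547.841064453125, 207.89273071289062), (9.095010757446289, 35.22288513183594), 84.72269439697266) [ 36.47236181  21.86934673 104.82914573]
```

View pics/w1.png

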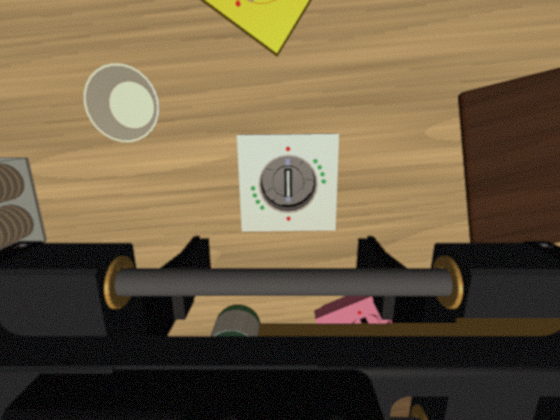

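The wrist picture shows the white lid at (288,183) with its bar upright in the picture and red dots at (288,149) and (288,218). The bar is at its zero position. I centre over it, partly close the fingers and go down.

```bash
python3 -m jog '[0.04,0.6,8,0,0,-0.01,-0.4,0.04,0.6,17,0,0,-0.01,-0.4,0.04,0.6,17,0,0,-0.01,-0.4,0.04,0.6,17,0,0,-0.01,-0.4,0.04,0.6,17,0,0,-0.01,-0.4,0.04,0.6,17,0,0,-0.01,-0.4,0.04,0.6,17,0,0,-0.01,-0.4,0.04,0.6,17,0,0,-0.01,-0.4]' >/dev/null
python3 -c "
from h import *
go((.548,.2076,.0225),175.1)"
```

```text
t 3.1333 tcp [0.551  0.2088 0.0834] yaw 175.44 q [  9.9  38.2  94.   -0.   47.5 -75.5] F [ 0.4 -0.1  0.4] w 0.041781687366879816
cm [ 0.33 -0.15  6.09] rv [0.002 0.006 0.006]
```

```bash
python3 -m jog '[0.3,-0.12,3,0,0,0.006,-0.4,0.3,-0.12,3,0,0,0.006,-0.4,0.3,-0.12,3,0,0,0.006,-0.4,0.3,-0.12,3,0,0,0.006,-0.4,0.3,-0.12,3,0,0,0.006,-0.4]' >/dev/null
python3 -c "
from h import *
go((.548,.2076,.0225),175.1)"
```

```text
t 3.55 tcp [0.5469 0.2081 0.0524] yaw 175.15 q [  9.9  40.8  95.3   0.   43.7 -75.3] F [ 0.3  0.1 -0.2] w 0.026417982244227107
cm [-0.1  -0.04  2.99] rv [0.001 0.004 0.001]
```

```bash
python3 -m jog '[-0.1,-0.04,1.5,0,0,0,-0.4,-0.1,-0.04,2.5,0,0,0,-0.4,-0.1,-0.04,2.95,0,0,0,-0.4,-0.1,-0.04,2.95,0,0,0,-0.4,-0.1,-0.04,2.95,0,0,0,-0.4]'
python3 -m jog '[0,0,0,0,0,0,-1,0,0,0,0,0,0,-1,0,0,0,0,0,0,-1,0,0,0,0,0,0,-1,0,0,0,0,0,0,-1]'
```

```text
t: 3.97
tcp_pos: [0.5464, 0.2073, 0.0208]
eef_rot: [[-0.996, 0.085, -0.0], [0.085, 0.996, -0.0], [0.0, -0.0, -1.0]]
ft_force: [0.5, -0.3, -0.4]
width: 0.0264
finger_force: 0.0
t: 4.38
tcp_pos: [0.5466, 0.2073, 0.0211]
eef_rot: [[-0.996, 0.085, 0.0], [0.085, 0.996, 0.0], [-0.0, 0.0, -1.0]]
ft_force: [-0.5, 0.7, 2.3]
width: 0.0096
finger_force: 30.0
```

```bash
python3 -m jog '[0,0,-0.5,0,0,0,-1,0,0,-1.5,0,0,0,-1,0,0,-3,0,0,0,-1,0,0,-6,0,0,0,-1,0,0,-9,0,0,0,-1,0,0,-12,0,0,0,-1,0,0,-15,0,0,0,-1,-2,-3,-18,0,0,0,-1,-4,-6,-21,0,0,0,-1,-6,-9,-24,0,0,0,-1]'
python3 -c "
from h import *
go((.70,-.213,.29),175.1)"
```

```text
t: 5.22
tcp_pos: [0.592, 0.1227, 0.2527]
eef_rot: [[-0.997, 0.083, -0.001], [0.083, 0.997, -0.0], [0.0, -0.0, -1.0]]
ft_force: [1.0, -0.4, -3.5]
width: 0.0099
finger_force: 30.0
t 5.2167 tcp [0.592  0.1227 0.2527] yaw 175.25 q [  1.1  26.8  83.1  -0.   70.1 -84.1] F [ 1.  -0.4 -3.5] w 0.009871062731549663
cm [-13.54 -32.56  -3.73] rv [-0.    -0.     0.003]
```

```bash
python3 -m jog '[-1.5,-4,-3,0,0,0,-1,-3,-7,-4,0,0,0,-1,-5,-10.5,-4,0,0,0,-1,-6.5,-14,-4,0,0,0,-1,-8,-17.5,-4,0,0,0,-1,-10,-21,-4,0,0,0,-1,-11.5,-25,-4,0,0,0,-1,-12.5,-29,-4,0,0,0,-1,-13.2,-31,-4,0,0,0,-1,-13.2,-31.8,-4,0,0,0,-1]' >/dev/null
python3 -m jog '[0,0,0,0,0,0,-1,0,0,0,0,0,0,-1,0,0,0,0,0,0,-1]' >/dev/null
python3 - <<'E'
from h import *
go((.70,-.213,.29),175.1)
im,d,c,R,e=grab('wrist','w2'); p=cloud(d,c,R,e)
np.savez('pics/w2.npz',im=im,d=d,R=R,e=e)
k=(abs(p[...,2]-.13)<.006)&(np.hypot(p[...,0]-.543,p[...,1]+.213)<.11)
nl,lab=cv2.connectedComponents(k.astype(np.uint8))
for i in range(1,nl):
    kk=lab==i
    if kk.sum()<40: continue
    v,u=np.nonzero(kk); w=onplane(np.c_[u,v],.13,c,R,e)[:,:2]
    print(kk.sum(),cv2.minAreaRect((w*1000).astype(np.float32)),np.median(p[kk][:,2]),u.min(),u.max(),v.min(),v.max())
E
```

```text
t 6.3 tcp [ 0.6968 -0.2027  0.2907] yaw 175.23 q [-2.500e+01  3.550e+01  6.090e+01  1.000e-01  8.370e+01 -1.103e+02] F [ 0.   0.  -3.7] w 0.009685363749124112
cm [-0.4  -1.    0.07] rv [ 0.002 -0.001  0.002]
2274 ((556.3413696289062, -213.97149658203125), (124.18878936767578, 93.71646118164062), 85.14575958251953) 0.1283798620151431 194 324 0 105
```

View pics/w2.png

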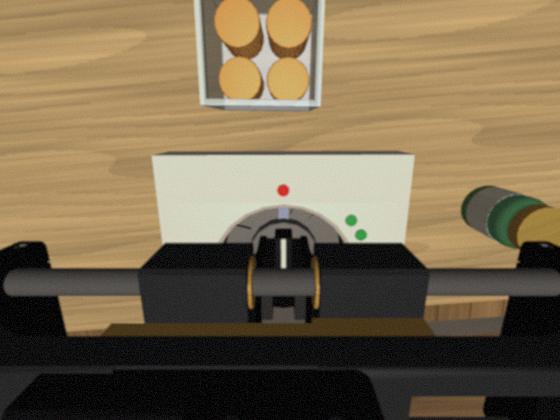

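The picture shows the held lid with its edge along row 152 (columns 155-412) and the canister's near rim at row 105, its far side cut off. I move 45 mm nearer and measure both.

```bash
python3 -m jog '[1.5,-1,0,0,0,0,-1,3.5,-1,0,0,0,0,-1,4.5,-1,0,0,0,0,-1,4.5,-1,0,0,0,0,-1,4.5,-1,0,0,0,0,-1,4.5,-1,0,0,0,0,-1,4.5,-1,0,0,0,0,-1,4.5,-1,0,0,0,0,-1]' >/dev/null
python3 - <<'E'
from h import *
go((.543,-.213,.25),175.1)
im,d,c,R,e=grab('wrist','w3'); p=cloud(d,c,R,e); s=robot.observe()
k=(abs(p[...,2]-.13)<.006)&(np.hypot(p[...,0]-.543,p[...,1]+.213)<.11)
nl,lab=cv2.connectedComponents(k.astype(np.uint8))
for i in range(1,nl):
    kk=lab==i
    if kk.sum()<100: continue
    v,u=np.nonzero(kk); w=onplane(np.c_[u,v],.13,c,R,e)[:,:2]
    r=cv2.minAreaRect((w*1000).astype(np.float32));print(kk.sum(),r,np.median(p[kk][:,2]),u.min(),u.max(),v.min(),v.max())
# lid in hand, tool coords
T=np.array(s['eef_rot']); q=(p-s['tcp_pos'])@T
hsv=cv2.cvtColor(im,cv2.COLOR_RGB2HSV)
k=(hsv[...,1]<60)&(hsv[...,2]>110)&(abs(q[...,2]+.021)<.01)&(abs(q[...,0])<.08)&(abs(q[...,1])<.08)
zt=np.median(q[k][:,2]); print('lid top tool z',zt,k.sum())
v,u=np.nonzero(k); zw=s['tcp_pos'][2]-zt
w=(onplane(np.c_[u,v],zw,c,R,e)-s['tcp_pos'])@T*1000
top=[]; L=[];Rr=[]
for uu in range(int(np.percentile(u,10)),int(np.percentile(u,90))): top.append(w[u==uu][np.argmin(v[u==uu])])
for vv in range(v.min()+8,v.min()+70):
    m=v==vv
    if m.sum()>20: L.append(w[m][np.argmin(u[m])]);Rr.append(w[m][np.argmax(u[m])])
top,L,Rr=map(np.array,(top,L,Rr))
print('front edge x at y=0',np.polyfit(top[:,1],top[:,0],1)[::-1])
for z in (L,Rr): print('side edge y at x=0, slope',np.polyfit(z[:,0],z[:,1],1)[::-1])
E
```

```text
t 7.0167 tcp [ 0.6525 -0.2107  0.2907] yaw 175.19 q [ -27.2   31.7   67.9    0.    80.3 -112.4] F [ 0.9 -0.5 -2.5] w 0.009450004408465225
cm [10.89 -1.14  4.06] rv [-0.     0.001  0.002]
3597 ((541.3678588867188, -212.59312438964844), (123.43138885498047, 123.41040802001953), 84.53009796142578) 0.12837626530088847 208 337 16 148
lid top tool z -0.019510452962606974 19057
front edge x at y=0 [ 5.96962573e+01 -4.78093342e-04]
side edge y at x=0, slope [-6.19421956e+01 -2.15027996e-03]
side edge y at x=0, slope [6.12560268e+01 2.87243862e-03]
```

```bash
python3 -m jog '[2,-0.3,0,0,0,0.005,-1,5,-0.6,0,0,0,0.011,-1,8,-1,2,0,0,0.011,-1,10,-1.1,5,0,0,0.011,-1,11.2,-1.08,8,0,0,0.011,-1,11.25,-1.08,11,0,0,0.011,-1,11.25,-1.08,12.3,0,0,0.011,-1,11.25,-1.08,12.3,0,0,0.011,-1,11.25,-1.08,12.3,0,0,0.011,-1,11.25,-1.08,12.3,0,0,0.011,-1]'
python3 -c "
from h import *
go((.5395,-.2121,.131),174.53)"
```

```text
t: 7.9
tcp_pos: [0.5403, -0.2131, 0.169]
eef_rot: [[-0.995, 0.095, 0.003], [0.095, 0.995, -0.002], [-0.003, -0.001, -1.0]]
ft_force: [0.1, -0.5, -3.5]
width: 0.0102
finger_force: 30.0
t 7.9 tcp [ 0.5403 -0.2131  0.169 ] yaw 174.52 q [ -32.5   30.6   91.8    0.    57.5 -117.1] F [ 0.1 -0.5 -3.5] w 0.010157725699354029
cm [0.1 0.1 3.8] rv [-0.001  0.003 -0.   ]
```

```bash
python3 -m jog '[0.08,0.1,0.8,0,0,0,-1,0.08,0.1,1.4,0,0,0,-1,0.08,0.1,1.4,0,0,0,-1,0.08,0.1,1.4,0,0,0,-1,0.08,0.1,1.4,0,0,0,-1]'
python3 -c "
from h import *
go((.5395,-.2121,.131),174.53)"
```

```text
t: 8.32
tcp_pos: [0.5382, -0.2113, 0.1539]
eef_rot: [[-0.995, 0.096, 0.0], [0.096, 0.995, -0.0], [-0.0, -0.0, -1.0]]
ft_force: [-0.1, 0.9, -3.5]
width: 0.0098
finger_force: 30.0
t 8.3167 tcp [ 0.5382 -0.2113  0.1539] yaw 174.52 q [ -32.5   31.6   92.7   -0.    55.6 -117. ] F [-0.1  0.9 -3.5] w 0.009827088524974754
cm [-0.14 -0.07  2.29] rv [-0.  0. -0.]
```

```bash
python3 -m jog '[-0.1,-0.05,0.3,0,0,0,-1,-0.1,-0.05,0.5,0,0,0,-1,-0.1,-0.05,0.7,0,0,0,-1,-0.1,-0.05,0.9,0,0,0,-1,-0.1,-0.05,1.1,0,0,0,-1,-0.1,-0.05,1.1,0,0,0,-1,-0.1,-0.05,1.1,0,0,0,-1]'
```

```text
t: 8.9
tcp_pos: [0.5389, -0.2118, 0.1425]
eef_rot: [[-0.995, 0.096, -0.0], [0.096, 0.995, 0.0], [0.0, 0.0, -1.0]]
ft_force: [0.3, 0.6, -3.7]
width: 0.0101
finger_force: 30.0
```

```bash
python3 -m jog '[0,0,0.3,0,0,0,-1,0,0,0.6,0,0,0,-1,0,0,0.9,0,0,0,-1,0,0,0.9,0,0,0,-1]'
python3 -m jog '[0,0,0.1,0,0,0,-1,0,0,0.2,0,0,0,-1,0,0,0.25,0,0,0,-1,0,0,0.25,0,0,0,-1,0,0,0.25,0,0,0,-1]'
```

```text
t: 9.23
tcp_pos: [0.5385, -0.2115, 0.1329]
eef_rot: [[-0.995, 0.096, -0.001], [0.096, 0.995, 0.001], [0.001, 0.001, -1.0]]
ft_force: [0.4, 0.0, -3.7]
width: 0.0099
finger_force: 30.0
t: 9.65
tcp_pos: [0.539, -0.2119, 0.1313]
eef_rot: [[-0.995, 0.096, 0.0], [0.096, 0.995, -0.0], [-0.0, -0.0, -1.0]]
ft_force: [-0.6, -0.1, -2.8]
width: 0.0098
finger_force: 30.0
```

```bash
python3 -m jog '[0,0,0.1,0,0,0,-1,0,0,0.2,0,0,0,-1,0,0,0.2,0,0,0,-1,0,0,0.2,0,0,0,-1]'
python3 -m jog '[0,0,0.1,0,0,0,-1,0,0,0.2,0,0,0,-1,0,0,0.2,0,0,0,-1,0,0,0.2,0,0,0,-1]'
```

```text
t: 9.98
tcp_pos: [0.5391, -0.2119, 0.1301]
eef_rot: [[-0.995, 0.096, 0.001], [0.096, 0.995, -0.0], [-0.001, -0.0, -1.0]]
ft_force: [-2.3, 1.6, 5.5]
width: 0.0097
finger_force: 30.0
t: 10.32
tcp_pos: [0.5391, -0.2119, 0.1284]
eef_rot: [[-0.995, 0.095, 0.001], [0.095, 0.995, -0.001], [-0.001, -0.0, -1.0]]
ft_force: [-2.5, 0.9, 7.5]
width: 0.01
finger_force: 30.0
```

```bash
python3 -m jog '[0,0,0.1,0,0,0,-1,0,0,0.2,0,0,0,-1,0,0,0.2,0,0,0,-1,0,0,0.2,0,0,0,-1]'
```

```text
t: 10.65
tcp_pos: [0.5392, -0.212, 0.1268]
eef_rot: [[-0.995, 0.095, 0.001], [0.095, 0.995, -0.001], [-0.001, -0.001, -1.0]]
ft_force: [-3.4, 1.7, 9.4]
width: 0.0098
finger_force: 30.0
```

```bash
python3 -m jog '[0,0,0.1,0,0,0,-1,0,0,0.1,0,0,0,-1,0,0,0.1,0,0,0,-1]'
python3 -m jog '[-0.01,0.02,0,0,0,0.1,-1,-0.01,0.04,0,0,0,0.2,-1,-0.02,0.06,0,0,0,0.3,-1,-0.03,0.07,0,0,0,0.4,-1,-0.03,0.07,0,0,0,0.4,-1,-0.03,0.07,0,0,0,0.4,-1]'
python3 -c "
from h import *
s=robot.observe();print(s['torque'],s['q'].round(1))"
```

```text
t: 10.9
tcp_pos: [0.5391, -0.2119, 0.126]
eef_rot: [[-0.995, 0.095, 0.001], [0.095, 0.995, -0.001], [-0.001, -0.001, -1.0]]
ft_force: [-3.4, 1.1, 10.6]
width: 0.0098
finger_force: 30.0
t: 11.4
tcp_pos: [0.5394, -0.2111, 0.126]
eef_rot: [[-0.88, 0.476, 0.001], [0.476, 0.88, -0.0], [-0.001, -0.0, -1.0]]
ft_force: [-3.2, 1.7, 11.2]
width: 0.0098
finger_force: 30.0
[ 0.39371469  0.47421251 -0.03434828] [-32.4  34.   93.8   0.   52.1 -94. ]
```

```bash
python3 -m jog '[-0.01,0.02,0,0,0,0.1,-1,-0.01,0.04,0,0,0,0.2,-1,-0.02,0.06,0,0,0,0.3,-1,-0.03,0.07,0,0,0,0.4,-1,-0.03,0.07,0,0,0,0.4,-1,-0.03,0.07,0,0,0,0.4,-1]'
python3 -m jog '[0,0,-0.05,0,0,0,-1,0,0,-0.1,0,0,0,-1,0,0,-0.15,0,0,0,-1,0,0,-0.15,0,0,0,-1]'
python3 -c "
from h import *
s=robot.observe();R=s['eef_rot'];print(s['torque'],np.degrees(np.arctan2(R[1,0],R[0,0])))
im,d,c,R,e=grab('side'); p=cloud(d,c,R,e); hsv=cv2.cvtColor(im,cv2.COLOR_RGB2HSV)
k=(abs(p[...,2]-.152)<.008)&(hsv[...,1]<60)&(np.hypot(p[...,0]-.541,p[...,1]+.213)<.1)
v,u=np.nonzero(k);w=onplane(np.c_[u,v],.152,c,R,e)[:,:2]
print(k.sum(),cv2.minAreaRect((w*1000).astype(np.float32)),np.median(p[k][:,2]))"
```

```text
t: 11.9
tcp_pos: [0.54, -0.2105, 0.126]
eef_rot: [[-0.625, 0.781, 0.001], [0.781, 0.625, -0.0], [-0.0, 0.0, -1.0]]
ft_force: [-3.5, 1.9, 11.1]
width: 0.0096
finger_force: 30.0
t: 12.23
tcp_pos: [0.54, -0.2105, 0.1273]
eef_rot: [[-0.625, 0.781, 0.001], [0.781, 0.625, -0.0], [-0.0, 0.0, -1.0]]
ft_force: [-2.8, 2.2, 9.5]
width: 0.0098
finger_force: 30.0
[ 0.40440314  0.41235066 -0.04737317] 128.6707068303357
1688 ((540.120849609375, -222.67588806152344), (112.47941589355469, 124.93788146972656), 84.66521453857422) 0.15341409627525293
```

```bash
python3 -m jog '[0,0,-0.05,0,0,0,-1,0,0,-0.1,0,0,0,-1,0,0,-0.1,0,0,0,-1,0,0,-0.1,0,0,0,-1]'
```

```text
t: 12.62
tcp_pos: [0.54, -0.2104, 0.128]
eef_rot: [[-0.625, 0.781, 0.001], [0.781, 0.625, 0.0], [-0.0, 0.0, -1.0]]
ft_force: [-3.1, 2.0, 8.4]
width: 0.0095
finger_force: 30.0
```

```bash
python3 -m jog '[0,0,-0.05,0,0,0,-1,0,0,-0.1,0,0,0,-1,0,0,-0.1,0,0,0,-1,0,0,-0.1,0,0,0,-1]'
```

```text
t: 12.95
tcp_pos: [0.54, -0.2105, 0.1281]
eef_rot: [[-0.625, 0.781, 0.0], [0.781, 0.625, 0.0], [0.0, 0.0, -1.0]]
ft_force: [-2.3, 2.6, 6.2]
width: 0.0097
finger_force: 30.0
```

```bash
python3 -m jog '[0,0,-0.05,0,0,0,-1,0,0,-0.1,0,0,0,-1,0,0,-0.1,0,0,0,-1]' | grep -E 'tcp|ft'
python3 -m jog '[0,0.006,0,0,0,0.03,-1,0,0.006,0,0,0,0.03,-1,0,0.006,0,0,0,0.03,-1]' | grep -E 'tcp|ft|eef'
python3 -m jog '[0,0.006,0,0,0,0.03,-1,0,0.006,0,0,0,0.03,-1,0,0.006,0,0,0,0.03,-1]'| grep -E 'tcp|ft|eef'
python3 -c "
from h import *
print(robot.observe()['torque'])"
```

```text
tcp_pos: [0.5399, -0.2108, 0.1282]
ft_force: [0.3, 1.0, -1.2]
tcp_pos: [0.54, -0.2109, 0.1282]
eef_rot: [[-0.602, 0.799, -0.0], [0.799, 0.602, -0.0], [-0.0, -0.0, -1.0]]
ft_force: [0.1, -0.3, -2.2]
tcp_pos: [0.5399, -0.2109, 0.1283]
eef_rot: [[-0.578, 0.816, -0.0], [0.816, 0.578, -0.0], [-0.0, -0.001, -1.0]]
ft_force: [-0.4, -1.5, -4.5]
[-0.1714149  -0.13672164  0.07789393]
```

```bash
python3 -m jog '[0,0,0.05,0,0,0,-1,0,0,0.1,0,0,0,-1,0,0,0.1,0,0,0,-1]' | grep -E 'tcp|ft'
python3 -m jog '[0,0.006,0,0,0,0.03,-1,0,0.006,0,0,0,0.03,-1,0,0.006,0,0,0,0.03,-1]' | grep -E 'tcp|ft|eef'
python3 -c "
from h import *
print(robot.observe()['torque'])"
```

```text
tcp_pos: [0.54, -0.211, 0.1281]
ft_force: [-2.1, -1.4, 0.9]
tcp_pos: [0.54, -0.2109, 0.1281]
eef_rot: [[-0.553, 0.833, 0.0], [0.833, 0.553, -0.001], [-0.001, -0.0, -1.0]]
ft_force: [-1.4, -2.3, 2.0]
[-0.28578482  0.22733505  0.0291007 ]
```

```bash
for i in 1; do :; done
python3 -m jog '[0,0.006,0,0,0,0.03,-1,0,0.006,0,0,0,0.03,-1,0,0.006,0,0,0,0.03,-1]' | grep -E 'tcp|ft'
python3 -m jog '[0,0.006,0,0,0,0.03,-1,0,0.006,0,0,0,0.03,-1,0,0.006,0,0,0,0.03,-1]' | grep -E 'tcp|ft'
python3 -m jog '[0,0.006,0,0,0,0.03,-1,0,0.006,0,0,0,0.03,-1,0,0.006,0,0,0,0.03,-1]' | grep -E 'tcp|ft|eef'
python3 -c "
from h import *
print(robot.observe()['torque'])"
```

```text
tcp_pos: [0.5401, -0.2108, 0.1281]
ft_force: [-2.6, -1.8, 3.7]
tcp_pos: [0.5402, -0.2108, 0.1281]
ft_force: [-2.8, -2.1, 3.5]
tcp_pos: [0.5403, -0.2108, 0.1281]
eef_rot: [[-0.476, 0.879, 0.0], [0.879, 0.476, -0.001], [-0.001, -0.0, -1.0]]
ft_force: [-3.0, -2.8, 6.1]
[-0.41633984  0.4889611   0.01508388]
```

```bash
python3 -m jog '[0,0,-0.05,0,0,0,-1,0,0,-0.06,0,0,0,-1,0,0,-0.06,0,0,0,-1]' | grep -E 'tcp|ft'
python3 -m jog '[0,0.006,0,0,0,0.03,-1,0,0.006,0,0,0,0.03,-1,0,0.006,0,0,0,0.03,-1]' | grep -E 'tcp|ft'
python3 -m jog '[0,0.006,0,0,0,0.03,-1,0,0.006,0,0,0,0.03,-1,0,0.006,0,0,0,0.03,-1]' | grep -E 'tcp|ft|eef'
python3 -c "
from h import *
print(robot.observe()['torque'])"
```

```text
tcp_pos: [0.5403, -0.2107, 0.1281]
ft_force: [-2.0, -2.6, 1.5]
tcp_pos: [0.5403, -0.2107, 0.1282]
ft_force: [-1.6, -3.0, 1.3]
tcp_pos: [0.5404, -0.2107, 0.1282]
eef_rot: [[-0.422, 0.906, 0.0], [0.906, 0.422, -0.0], [-0.0, -0.0, -1.0]]
ft_force: [-0.8, -3.9, -1.0]
[-0.62937587  0.18537648  0.09090539]
```

```bash
python3 -m jog '[-0.03,0,0.04,0,0,0,-1,-0.03,0.006,0.04,0,0,0.03,-1,-0.03,0.006,0.04,0,0,0.03,-1]' | grep -E 'tcp|ft'
python3 -m jog '[0,0.006,0,0,0,0.03,-1,0,0.006,0,0,0,0.03,-1,0,0.006,0,0,0,0.03,-1]' | grep -E 'tcp|ft'
python3 -m jog '[0,0.006,0,0,0,0.03,-1,0,0.006,0,0,0,0.03,-1,0,0.006,0,0,0,0.03,-1]' | grep -E 'tcp|ft|eef'
python3 -c "
from h import *
print(robot.observe()['torque'])"
```

```text
tcp_pos: [0.5405, -0.2106, 0.1281]
ft_force: [-2.6, -2.4, 2.4]
tcp_pos: [0.5405, -0.2106, 0.1282]
ft_force: [-3.1, -2.8, 3.6]
tcp_pos: [0.5406, -0.2106, 0.1281]
eef_rot: [[-0.339, 0.941, 0.0], [0.941, 0.339, 0.0], [0.0, 0.0, -1.0]]
ft_force: [-2.4, -2.1, 4.1]
[-0.46577753  0.37660253  0.04039129]
```

```bash
python3 -m jog '[0,0.006,-0.02,0,0,0.03,-1,0,0.006,-0.02,0,0,0.03,-1,0,0.006,-0.02,0,0,0.03,-1]' | grep -E 'tcp|ft'
python3 -m jog '[0,0.006,0,0,0,0.03,-1,0,0.006,0,0,0,0.03,-1,0,0.006,0,0,0,0.03,-1]' | grep -E 'tcp|ft'
python3 -m jog '[0,0.006,0,0,0,0.03,-1,0,0.006,0,0,0,0.03,-1,0,0.006,0,0,0,0.03,-1]' | grep -E 'tcp|ft|eef'
python3 -c "
from h import *
print(robot.observe()['torque'])"
```

```text
tcp_pos: [0.5407, -0.2106, 0.1281]
ft_force: [-3.0, -2.8, 4.1]
tcp_pos: [0.5407, -0.2105, 0.1282]
ft_force: [-3.0, -2.1, 3.9]
tcp_pos: [0.5408, -0.2106, 0.1282]
eef_rot: [[-0.253, 0.967, 0.0], [0.967, 0.253, 0.0], [0.0, 0.0, -1.0]]
ft_force: [-2.2, -2.0, 4.3]
[-0.48759744  0.32352893  0.0214393 ]
```

```bash
python3 -m jog '[0,0.006,-0.02,0,0,0.03,-1,0,0.006,-0.02,0,0,0.03,-1,0,0.006,-0.02,0,0,0.03,-1]' | grep -E 'tcp|ft'
python3 -m jog '[0,0.006,0,0,0,0.03,-1,0,0.006,0,0,0,0.03,-1,0,0.006,0,0,0,0.03,-1]' | grep -E 'tcp|ft'
python3 -m jog '[0,0.006,0,0,0,0.03,-1,0,0.006,0,0,0,0.03,-1,0,0.006,0,0,0,0.03,-1]' | grep -E 'tcp|ft|eef'
python3 -c "
from h import *
print(robot.observe()['torque'])"
```

```text
tcp_pos: [0.5408, -0.2105, 0.1283]
ft_force: [-2.6, -2.8, 3.4]
tcp_pos: [0.5409, -0.2105, 0.1285]
ft_force: [-2.9, -3.1, 6.0]
tcp_pos: [0.541, -0.2105, 0.1288]
eef_rot: [[-0.165, 0.986, 0.0], [0.986, 0.165, 0.0], [0.0, 0.0, -1.0]]
ft_force: [-2.9, -1.8, 6.4]
[-0.31411452  0.36656322 -0.06781084]
```

The knob has started to rise at about 1.28–1.31 rad. I ease the hand up to check for the catch.

```bash
python3 -m jog '[0,0,-0.05,0,0,0,-1,0,0,-0.1,0,0,0,-1,0,0,-0.1,0,0,0,-1]' | grep -E 'tcp|ft'
python3 -m jog '[0,0,-0.05,0,0,0,-1,0,0,-0.1,0,0,0,-1,0,0,-0.1,0,0,0,-1]' | grep -E 'tcp|ft|eef'
python3 -c "
from h import *
print(robot.observe()['torque'])"
```

```text
tcp_pos: [0.541, -0.2105, 0.1297]
ft_force: [-2.6, -2.1, 6.2]
tcp_pos: [0.5409, -0.2105, 0.1304]
eef_rot: [[-0.165, 0.986, 0.0], [0.986, 0.165, 0.0], [0.0, 0.0, -1.0]]
ft_force: [-2.3, -1.6, 5.0]
[-0.34491492  0.36435368 -0.03790093]
```

```bash
python3 -m jog '[0,0,-0.05,0,0,0,-1,0,0,-0.1,0,0,0,-1,0,0,-0.1,0,0,0,-1]' | grep -E 'tcp|ft'
python3 -m jog '[0,0,0,0,0,0,-0.7,0,0,0,0,0,0,-0.4,0,0,0,0,0,0,-0.4,0,0,0,0,0,0,-0.4,0,0,0,0,0,0,-0.4,0,0,0,0,0,0,-0.4]'
python3 -m jog '[0,0,-1,0,0,0,-0.4,0,0,-3,0,0,0,-0.4,0,0,-6,0,0,0,-0.4,0,0,-9,0,0,0,-0.4,0,0,-12,0,0,0,-0.4,0,0,-12,0,0,0,-0.4,0,0,-12,0,0,0,-0.4]'
python3 - <<'E'
from h import *
s=robot.observe();im,d,c,R,e=grab('wrist','w4'); p=cloud(d,c,R,e); hsv=cv2.cvtColor(im,cv2.COLOR_RGB2HSV)
k=(abs(p[...,2]-.152)<.006)&(hsv[...,1]<60)&(hsv[...,2]>90)&(np.hypot(p[...,0]-.541,p[...,1]+.212)<.11)
v,u=np.nonzero(k);w=onplane(np.c_[u,v],.152,c,R,e)[:,:2];print(cv2.minAreaRect((w*1000).astype(np.float32)),np.median(p[k][:,2]))
b=(abs(p[...,2]-.1455)<.005)&(np.hypot(p[...,0]-.541,p[...,1]+.212)<.028)
v,u=np.nonzero(b);w=onplane(np.c_[u,v],.1455,c,R,e)[:,:2];print(b.sum(),cv2.minAreaRect((w*1000).astype(np.float32)),np.median(p[b][:,2]))
E
```

```text
tcp_pos: [0.5411, -0.2104, 0.131]
ft_force: [-0.7, -2.6, 1.9]
t: 19.2
tcp_pos: [0.541, -0.2104, 0.1312]
eef_rot: [[-0.164, 0.986, 0.0], [0.986, 0.164, 0.0], [0.0, 0.0, -1.0]]
ft_force: [-0.3, -0.5, -0.4]
width: 0.0254
finger_force: 0.0
t: 19.78
tcp_pos: [0.5421, -0.2112, 0.2543]
eef_rot: [[-0.164, 0.986, 0.005], [0.986, 0.164, -0.003], [-0.004, 0.005, -1.0]]
ft_force: [-0.0, -0.3, -0.6]
width: 0.0261
finger_force: 0.0
((541.6832885742188, -212.20587158203125), (123.31153106689453, 123.28802490234375), 81.88816833496094) 0.15046452631978535
403 ((541.679931640625, -211.45977783203125), (9.562724113464355, 35.129390716552734), 9.275546073913574) 0.14406656298471454
```

View pics/w4.png

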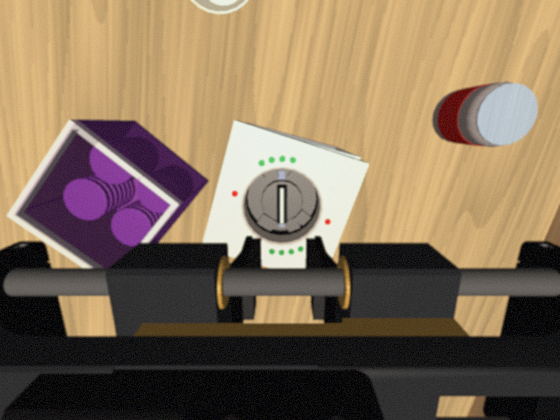

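The picture shows the lid on the canister with the bar at (282,205) pointing between the green dots, and the purple look-alike untouched. The bar top is 6.4 mm below the lid top, so the knob is up in its notch. The lid appears about 2.6° twisted, so I check its tilt and the canister itself.

Run:
```python
from h import *
im,d,c,R,e=grab('wrist'); p=cloud(d,c,R,e); hsv=cv2.cvtColor(im,cv2.COLOR_RGB2HSV)
k=(abs(p[...,2]-.152)<.006)&(hsv[...,1]<60)&(hsv[...,2]>90)&(np.hypot(p[...,0]-.541,p[...,1]+.212)<.11)
q=p[k]; print('tilt',np.degrees(np.linalg.lstsq(np.c_[q[:,:2]-q[:,:2].mean(0),np.ones(len(q))],q[:,2],rcond=None)[0][:2]))
im,d,c,R,e=grab('side','s2')
a=cv2.imread('pics/s2.png')[230:380,220:400];cv2.imwrite('pics/s2c.png',cv2.resize(a,None,fx=4,fy=4,interpolation=cv2.INTER_CUBIC))
```

```text
tilt [-0.02213702  0.10742836]
```

View pics/s2c.png

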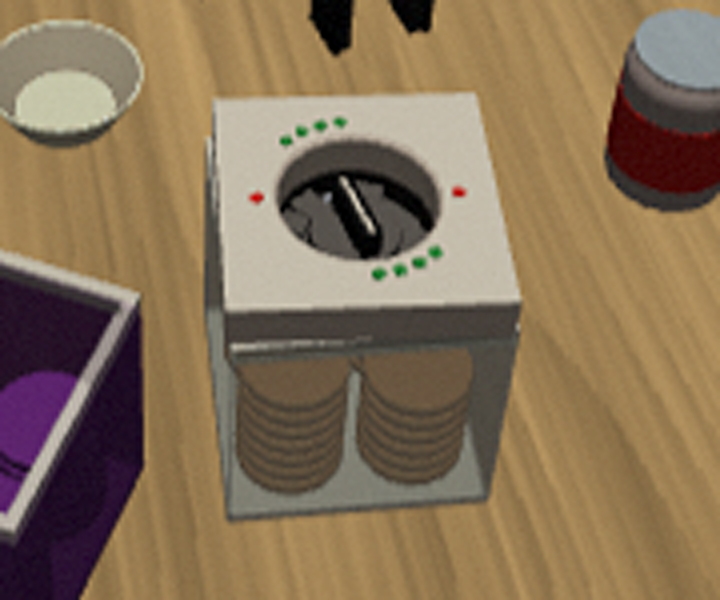

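The lid is level, fully home and locked. Its slight twist is within the mouth's play and comes from turning the knob, so I hand in.

```bash
python3 -c "
from bench import robot
print(robot.finish_job())"
```

```text
the job is handed in; nothing more can be done
None
```

The lid is fully home on the canister and locked, with the knob sprung up in its catch at about 1.27 rad and the gripper clear. The lid sits twisted about 2.6° in the mouth's play, and the job is handed in.

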